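# Bring the wide jar round to the pointer

## Robot

A 6-joint arm with a two-finger parallel gripper is mounted at the origin on the work surface. World frame = base frame: x ahead of the robot, y to its left, z up, the work surface at z = 0. Lengths are in m, angles in rad, forces in N, time in s.
With the tool pointing down it reaches from about 0.375 to 0.975 m from the base axis. Payload 3.8 kg.
Tool frame: the origin (TCP) lies on the centre line of the jaws, within the pads' length; the fingertips stand 14 mm ahead of it and the grasp point (between the pads) lies 5 mm behind it; z points along the fingers, y is the line along which they close (so a half turn about z gives the same grasp; the last joint's range is limited). The gripper opens to 85 mm and grips with 20 to 120 N. Pads are 22 mm wide; open, the fingers measure 114 mm over their backs; the gripper's body (76 mm by 85 mm) begins 54 mm behind the grasp point. The pads swing forward as they close: fully open they stand 13 mm farther back than shut.
Start: joints at [1.259, 0.264, 1.604, -0, 1.274, -0.037], TCP at [0.183, 0.65, 0.245] pointing down, gripper open.
Joint ranges: [-2.63, 2.63], [-0.94, 2.18], [0.31, 2.57], [-1.31, 4.45], [0, 2.66], [-2.55, 2.55]. Speed limits (rad/s): [2.57, 2.57, 3.14, 3.14, 3.14, 3.14].

## Interface

Orientations are given as a rotation vector (axis times angle).
In Python, from workcell import bot, eyes, spot_in gives the robot as it stands.
- The arm moves only by the tool carry_out, never from a script. Its argument "series" is text: rows parted by semicolons, each of 4 numbers parted by spaces: the shift along the world's x, y, z in m, then the turn about the world's z in degrees. In form: tx ty tz roll; .... A call has 1 to 20 rows; each row shifts and turns the commanded pose from where the row before left it; what a row does not reach is not made up. A row lasts 1/8 s, in which the tool goes at most 62.5 mm and 10.7 degrees, less where a joint would pass 70% of its speed; a pose out of reach is approached as far as the arm can. A call is refused whole if a number of a shift passes 0.0625 or a number of a turn 10.7, either way. A call with a gripper value outside its range is refused whole. "jaw" is the gripper command: -1 is shut, 1 is fully open, values between are in proportion, set as the call begins (left out, the last holds). The fingers move at their own pace and stop on an object; "grip_force" is the grip in N (left out, the last holds). Time passes only in rows, so rows that do not move let the fingers close. It gives the time, the measured TCP pose, the force, the opening and the grip force at its end, in the units of the state.
- bot.read_state(): the state, without advancing time (a new reading comes with each control period).
- eyes.read_camera(name): name is "scene" or "top" or "wrist"; returns (picture, depth): 400x640x3 uint8, blue, green, red; 400x640 float32, m along the optical axis (not along the pixel's ray), 0 where there is no reading.
- eyes.get_calibration(name): a dict with "K" (3x3 intrinsics, pixels), "position" and "rotation" of the camera in the world; the wrist camera has in their place "T_tool_cam" (4x4, takes a point from camera to tool coordinates, whose origin is the TCP and whose axes are the flange's). Camera axes: x right, y down, z forward; pixel columns grow to the right and rows downward; lengths in m; the calibration is good to about 2 mm. The wrist camera is an equidistant fisheye: a pixel r from the principal point sees the ray r / f radians off the axis. A picture is of the moment at which its call begins: read the wrist's pose just before it. get_calibration takes no time and is no camera call.
- bot.finish_job(): hands the job in; it is judged then, once.
Trained networks look in the newest picture that a camera, given by its name, has taken for a name from the list of things; names that differ only in an ending like _2 or _b are one class to them, and where a whole thing is asked for, a point or a joint stands for the part that bears it (a point fixed in the world has none). Each returns a list of dicts, best first, with "score" (0 to 1); they miss things now and then, are a little off and sometimes report something else, mostly with a low value. They report only what shows in the picture. A call takes as long as a camera call.
- spot_in(camera, target): "rect" ([centre column, centre row, width, height] in pixels, round what is visible of it).
The state is a dict: "time": time; "q": joint angles; "joint_vel": joint speeds; "joint_torque": joint torques, N m; "tool_pos": TCP position; "tcp_rot": TCP orientation; "wrist_force": force on the tool from outside, world axes, zero at the start; "torque": the same for the moment, N m; "width": opening from 0.0 (shut) to 1.0 (fully open); "grip_force": force on a finger pad.
Only numpy, scipy, OpenCV 4.12 (cv2) and the standard library are available. Lean on these libraries where they do the work, as an engineer would, in place of code of your own. Each camera call takes 0.05 s, during which the arm holds its last target. There are 200 camera calls.

## Task

Turn the three-armed jar wheel, by pushing with a fingertip against the upright posts at the ends of its arms, until the one wide jar stands in line with the pointer on the wheel's foot. Push gently, do not touch or lift the jars, and leave the tubs and the wooden block where they are; finish with the wheel at rest and your hand clear.

Things in the scene. Friction and masses are not known exactly. Their poses are not given: they have to be found in the camera images.
- foot: Fixed dark steel foot of the jar wheel, bolted to the steel table: a disc 156 mm across and 8 mm thick, rising to a 30 mm high bearing in the middle. Origin: on the table surface, on the wheel's axis; z up. A flat bar (18 mm wide, 8 mm thick) runs out from it along its own -x axis and carries the pointer at its end. Nothing of it but the bearing is higher than 26 mm.
- pointer (a point): Tip of the pointer: a dark steel cone (28 mm across, 26 mm high) at the end of the bar, 182 mm from the wheel's axis along the foot's -x. It lies outside the wheel and below the arms. The wide jar must come to stand on the line from the axis to this point.
- wheel: Blue-painted steel wheel: three flat arms 120 degrees apart, the first along its +x, 24 mm wide, 31 to 43 mm above the table, reaching 137 mm from the axis; on each a jar seat (68 mm across, rim top 51 mm above the table) and an end post. Origin on the axis, 30 mm up; z up; yaw turns with it. Turns endlessly either way, light dry friction (0.14 N m, 1.1 N at a post), stays where left.
- post0 (a point): Centre of the top of the upright post at the end of the wheel's arm at 0 degrees (anticlockwise from the wheel's +x): dark steel pin, 14 mm across, 125 mm from the axis, standing from 43 mm to 105 mm above the table. This is what to push on, sideways along the circle.
- post1 (a point): Centre of the top of the upright post at the end of the wheel's arm at 120 degrees (anticlockwise from the wheel's +x): dark steel pin, 14 mm across, 125 mm from the axis, standing from 43 mm to 105 mm above the table. This is what to push on, sideways along the circle.
- post2 (a point): Centre of the top of the upright post at the end of the wheel's arm at 240 degrees (anticlockwise from the wheel's +x): dark steel pin, 14 mm across, 125 mm from the axis, standing from 43 mm to 105 mm above the table. This is what to push on, sideways along the circle.
- wide_jar: The wide jar: clear plastic with a white lid, 72 mm across at body (lid 70 mm), foot 57 mm, 51 mm high, 0.16 kg. Stands loose in one of the three seats, its top about 97 mm above the table. Origin: centre of its underside, 70 mm from the wheel's axis.
- slim_jar_a: A slim jar like the wide one but 48 mm across above its 57 mm foot, lid 46 mm, 51 mm high, 0.11 kg, loose in another of the seats. Origin: centre of its underside.
- slim_jar_b: A slim jar like the wide one but 48 mm across above its 57 mm foot, lid 46 mm, 51 mm high, 0.11 kg, loose in another of the seats. Origin: centre of its underside.
- tub_a: Bystander: loose open white plastic tub, 72 mm across the rim, 80 mm high. Origin: centre of its underside. Leave alone.
- tub_b: Bystander: loose open white plastic tub, 72 mm across the rim, 80 mm high. Origin: centre of its underside. Leave alone.
- paddle_block: Bystander: loose dark wooden block, 90 x 50 x 30 mm. Origin: centre of its underside. Leave alone.

How it is judged:
By the outcome, as a careful person would: the job done as asked, in the order asked, and still so for the second after the job is handed in, with the robot touching nothing.
It also fails if it takes over 58 s, if anything falls off the work surface, if the arm or the gripper's body presses on something with over 40 N, if the wrist force passes 120 N, or if a joint passes its speed limit or range.

## Working session

There is one attempt and no reset: what is moved stays moved. The work goes in short steps, Python scripts to look and compute and a tool call to move; the robot and the scene stay as the last step left them, time stands still between calls to the robot, and variables do not carry over. Pictures are saved under pics/ and viewed, at most 10 in all, crops included, and the job is handed in when it is done.

Besides the shell and the picture viewer there is one more tool, called after ">>>" as name(argument=value, ...) on one line, values as JSON. carry_out: Moves the arm, as the interface text tells. Its arguments: {"type":"object","properties":{"series":{"type":"string"},"jaw":{"type":"number"},"grip_force":{"type":"number"}},"required":["series"]}

```bash
mkdir -p pics
python3 - <<'E'
from workcell import bot, eyes, spot_in
import cv2,numpy as np
s=bot.read_state();print(s['time'],s['tool_pos'],s['tcp_rot'],s['width'])
p,d=eyes.read_camera('top');cv2.imwrite('pics/top1.png',p);np.save('d.npy',d)
c=eyes.get_calibration('top');print(c)
for t in ['foot','pointer','wheel','post0','wide_jar','slim_jar_a','tub_a','paddle_block']:
    print(t,[(np.round(r['rect'],0).tolist(),round(r['score'],2)) for r in spot_in('top',t)][:5])
E
```

```text
0.0 [0.18293717 0.64900214 0.24395173] [-0.43019868 -3.11161267  0.00350848] 0.9999915027958745
{'K': array([[500.21095251,   0.        , 314.0902837 ],
       [  0.        , 500.21095251, 199.43365339],
       [  0.        ,   0.        ,   1.        ]]), 'position': array([0.45253831, 0.01624875, 1.384363  ]), 'rotation': array([-2.17170824,  2.21427931, -0.06627543])}
foot [([343.0, 204.0, 60.0, 93.0], 0.59), ([457.0, 229.0, 33.0, 26.0], 0.57)]
pointer [([343.0, 205.0, 58.0, 90.0], 0.93), ([352.0, 180.0, 89.0, 92.0], 0.56)]
wheel [([351.0, 178.0, 91.0, 88.0], 0.86), ([446.0, 181.0, 32.0, 28.0], 0.24), ([326.0, 202.0, 24.0, 14.0], 0.17)]
post0 [([351.0, 177.0, 86.0, 87.0], 0.75)]
wide_jar [([337.0, 159.0, 32.0, 29.0], 0.65), ([458.0, 229.0, 30.0, 26.0], 0.18)]
slim_jar_a [([326.0, 203.0, 20.0, 19.0], 0.59)]
tub_a [([456.0, 229.0, 34.0, 27.0], 0.81)]
paddle_block []
```

View pics/top1.png

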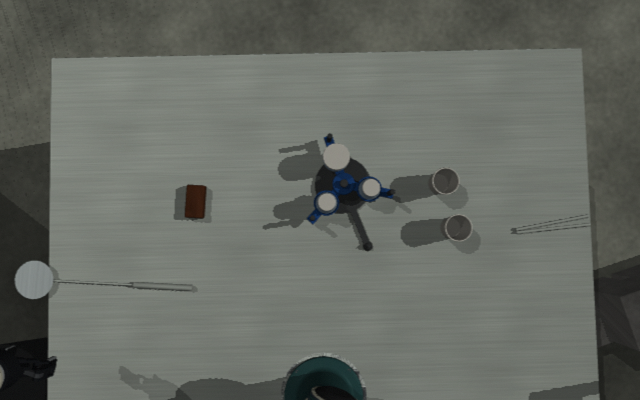

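The top view shows the wheel axis near (343,184), the pointer tip near (367,246) and the wide jar at (337,157). The slim jars are at (371,188) and (327,202), and the posts near (329,138), (392,194) and (313,220). Next I'll refine these.

```bash
cat > h.py <<'E'
import cv2,numpy as np
from scipy.spatial.transform import Rotation as R
from workcell import bot, eyes, spot_in
def px2w(c,u,v,z):
    r=R.from_rotvec(c['rotation']).as_matrix()@np.linalg.inv(c['K'])@[u,v,1.]
    p=np.array(c['position']); return p+r*(z-p[2])/r[2]
def w2px(c,P):
    q=R.from_rotvec(c['rotation']).as_matrix().T@(np.array(P)-c['position']); q=c['K']@q; return q[:2]/q[2]
def lids(p,box=(290,120,410,235)):
    x0,y0,x1,y1=box; h=cv2.cvtColor(p,cv2.COLOR_BGR2HSV)[y0:y1,x0:x1]; g=p[y0:y1,x0:x1].min(2)
    m=(g>165).astype(np.uint8); n,l,s,ce=cv2.connectedComponentsWithStats(m)
    return [(s[i,4],ce[i]+[x0,y0]) for i in range(1,n) if s[i,4]>60]
E
python3 - <<'E'
from h import *
c=eyes.get_calibration('top'); p=cv2.imread('pics/top1.png')
print(p[157,337],p[157,300],p[130,400])
for a,ce in lids(p): print(a,ce,px2w(c,*ce,.097))
for n,u,v,z in [('ptr',367,246,.026),('axis',343,184,.043),('ta',445,181,.08),('tb',457,228,.08),('blk',196,202,.03)]: print(n,px2w(c,u,v,z))
cv2.imwrite('pics/crop1.png',cv2.resize(p[125:255,285:415],None,fx=4.6,fy=4.6,interpolation=cv2.INTER_CUBIC))
E
```

```text
[134 141 144] [74 80 75] [116 124 118]
ptr [ 0.4024843  -0.12842698  0.026     ]
axis [ 0.57055935 -0.06628275  0.043     ]
ta [ 0.57002925 -0.33129064  0.08      ]
tb [ 0.44659301 -0.35829719  0.08      ]
blk [0.53045264 0.33240153 0.03      ]
```

View pics/crop1.png

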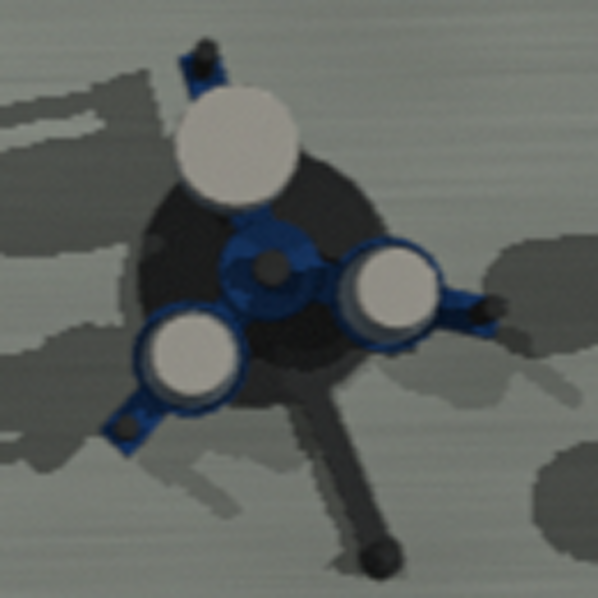

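The crop shows the post tops at (206,45), (492,305) and (125,428). The lids are at (237,147) for the wide jar, then (397,288) and (195,355), and the pointer cone is at (380,555).

Run:
```python
from h import *
c=eyes.get_calibration('top')
f=lambda u,v,z: px2w(c,u/4.6+285-.4,v/4.6+125-.4,z)[:2]
posts=np.array([f(206,45,.105),f(492,305,.105),f(125,428,.105)])
lid=np.array([f(237,147,.097),f(397,288,.097),f(195,355,.097)])
ptr=f(380,553,.026); bear=f(272,266,.043)
print(posts,lid,ptr,bear)
A=(posts.mean(0)+lid.mean(0))/2; print('axes',posts.mean(0),lid.mean(0))
print(np.linalg.norm(posts-A,axis=1),np.linalg.norm(lid-A,axis=1),np.linalg.norm(ptr-A))
an=lambda v:np.degrees(np.arctan2(v[...,1],v[...,0]))
print(an(posts-A),an(lid-A),an(ptr-A))
```

```text
[[ 0.69429105 -0.03024866]
 [ 0.54493118 -0.18661116]
 [ 0.4803563   0.01932564]] [[ 0.63749122 -0.04676751]
 [ 0.5561049  -0.13481905]
 [ 0.52064581 -0.02065366]] [ 0.40566106 -0.12907344] [ 0.57477165 -0.06834574]
axes [ 0.57319285 -0.06584473] [ 0.57141398 -0.06741341]
[0.12729697 0.12306479 0.12586692] [0.0681464  0.07008756 0.06915378] 0.17795778322049963
[  16.60617206 -102.85128672  136.92920802] [  16.94504488 -103.36291646  138.33082725] -159.45797562742845
```

>>> carry_out(series="0.023 -0.0545 0 5; 0.023 -0.0545 0 5; 0.023 -0.0545 0 5; 0.023 -0.0545 0 5; 0.023 -0.0545 0 5; 0.023 -0.0545 0 5; 0.023 -0.0545 0 5; 0.023 -0.0545 0 5; 0.023 -0.0545 0 5; 0.023 -0.0545 0 5; 0.023 -0.0545 0 5; 0.023 -0.0545 0 5; 0 0 0 0; 0 0 0 0", jaw=-1)

```text
time: 2.2
tool_pos: [0.4589, -0.0043, 0.2452]
tcp_rot: [1.181, -2.911, -0.001]
wrist_force: [-0.0, 0.2, 0.5]
width: -0.0
grip_force: 0.0
```

Run:
```python
from h import *
s=bot.read_state(); p,d=eyes.read_camera('wrist');cv2.imwrite('pics/w1.png',p)
print(s['q'],s['tool_pos'],s['tcp_rot'],eyes.get_calibration('wrist'))
```

```text
[-6.40514645e-02 -1.54611480e-01  2.04419886e+00  6.29976466e-04
  1.25248311e+00 -2.40559395e+00] [ 0.45889467 -0.0042819   0.24520551] [ 1.18058867e+00 -2.91114108e+00 -1.17248186e-03] {'K': array([[309.70691629,   0.        , 313.22008566],
       [  0.        , 309.70691629, 201.96909878],
       [  0.        ,   0.        ,   1.        ]]), 'T_tool_cam': array([[ 1.11101336e-03, -9.55218389e-01, -2.95899635e-01,
         7.63492026e-02],
       [ 9.99999216e-01,  1.23202200e-03, -2.22499717e-04,
        -8.45813070e-04],
       [ 5.77090682e-04, -2.95899156e-01,  9.55219010e-01,
        -1.28510110e-01],
       [ 0.00000000e+00,  0.00000000e+00,  0.00000000e+00,
         1.00000000e+00]])}
```

View pics/w1.png

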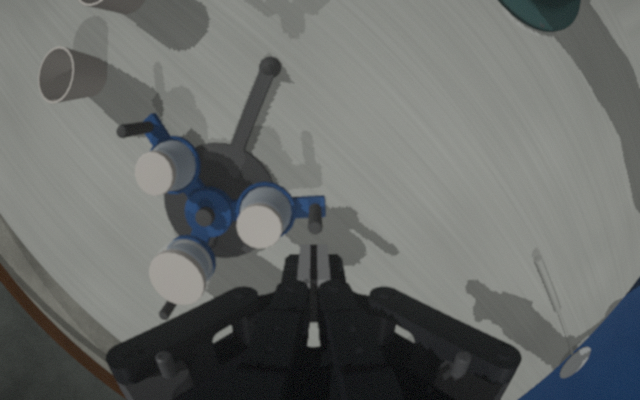

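The picture shows the fingertips at (313,255), the post to push at (316,215) and its jar at (262,222). I'll measure the post and the height of the wide gripper knuckles at about (180,330).

```bash
cat >> h.py <<'E'
def wray(u,v):
    c=eyes.get_calibration('wrist');K=c['K'];a=(u-K[0,2])/K[0,0];b=(v-K[1,2])/K[1,1];t=np.hypot(a,b)
    r=np.array([a/t*np.sin(t),b/t*np.sin(t),np.cos(t)]); T=c['T_tool_cam']
    return T[:3,:3]@r,T[:3,3],r[2]
def wrist2w(s,u,v,z):
    r,o,_=wray(u,v); M=R.from_rotvec(s['tcp_rot']).as_matrix(); r=M@r;o=M@o+s['tool_pos']; return o+r*(z-o[2])/r[2]
E
python3 - <<'E'
from h import *
s=bot.read_state(); p,d=eyes.read_camera('wrist')
for u,v in [(120,360),(180,330),(250,295),(313,260),(300,262),(335,262),(390,295),(293,300),(440,340)]:
    r,o,k=wray(u,v); print((u,v),d[v,u],np.round(o+r*d[v,u]/k,3))
A=np.array([.5725,-.067])
for n,u,v,z in [('post',316,209,.105),('postB',122,130,.105),('postC',163,315,.105),('ptr',270,64,.026),('bear',206,215,.043),('lidw',177,277,.097),('lida',259,227,.097),('lidb',155,173,.097)]:
    P=wrist2w(s,u,v,z)[:2];q=P-A; print(n,P.round(4),np.hypot(*q).round(4),np.degrees(np.arctan2(q[1],q[0])).round(1))
E
```

```text
(120, 360) 0.06873416 [ 0.013 -0.056 -0.076]
(180, 330) 0.08471825 [ 0.013 -0.042 -0.059]
(250, 295) 0.10649266 [ 0.013 -0.024 -0.037]
(313, 260) 0.13508007 [ 0.012 -0.001 -0.007]
(300, 262) 0.13226943 [ 0.012 -0.007 -0.01 ]
(335, 262) 0.14305109 [ 0.007  0.009 -0.   ]
(390, 295) 0.10491288 [ 0.014  0.027 -0.038]
(293, 300) 0.104155965 [ 0.013 -0.008 -0.039]
(440, 340) 0.08221098 [ 0.012  0.038 -0.062]
post [0.4673 0.0071] 0.1287 144.8
postB [ 0.5427 -0.1859] 0.1226 -104.1
postC [ 0.6906 -0.029 ] 0.1241 17.8
ptr [ 0.401  -0.1279] 0.182 -160.5
bear [ 0.5781 -0.0654] 0.0058 16.5
lidw [ 0.6347 -0.0451] 0.0659 19.4
lida [ 0.5211 -0.0176] 0.0713 136.1
lidb [ 0.5547 -0.1318] 0.0672 -105.4
```

The knuckles clear the posts with the TCP at z≈0.087. I'll descend, and meanwhile compute the arc rows.

>>> carry_out(series="0 0 -0.04 0; 0 0 -0.04 0; 0 0 -0.04 0; 0 0 -0.03 0; 0 0 -0.008 0; 0 0 0 0")

```text
time: 3.05
tool_pos: [0.4591, -0.0034, 0.0875]
tcp_rot: [1.186, -2.909, -0.0]
wrist_force: [-0.3, 0.2, 0.8]
width: -0.001
grip_force: 0.0
```

```bash
cat >> h.py <<'E'
def arc(th0,steps,P0,A=(.5725,-.067),r=.1305):
    P=np.round(P0,4);th=th0;o=[]
    for s in steps:
        th+=s;T=np.array(A)+r*np.array([np.cos(np.radians(th)),np.sin(np.radians(th))])
        d=np.round(T-P,4);P=P+d;o.append('%g %g 0 %g'%(d[0],d[1],s))
    return o,th,P
E
python3 - <<'E'
from h import *
th=151.1;P=[.459,-.0043]
for st in ([-1]*8+[-2]*2+[-3]*10,[-3.5]*20,[-3.5]*17):
    o,th,P=arc(th,st,P);print('; '.join(o),th,P)
E
```

```text
0.0004 0.0024 0 -1; 0.0011 0.0019 0 -1; 0.0012 0.002 0 -1; 0.0012 0.0019 0 -1; 0.0013 0.0019 0 -1; 0.0013 0.0019 0 -1; 0.0013 0.0018 0 -1; 0.0013 0.0019 0 -1; 0.0028 0.0035 0 -2; 0.003 0.0035 0 -2; 0.0046 0.0051 0 -3; 0.0048 0.0048 0 -3; 0.0051 0.0045 0 -3; 0.0054 0.0043 0 -3; 0.0055 0.004 0 -3; 0.0058 0.0036 0 -3; 0.0059 0.0034 0 -3; 0.0061 0.0031 0 -3; 0.0063 0.0027 0 -3; 0.0064 0.0024 0 -3 109.1 [0.5298 0.0563]
0.0076 0.0024 0 -3.5; 0.0077 0.0019 0 -3.5; 0.0079 0.0014 0 -3.5; 0.0079 0.001 0 -3.5; 0.008 0.0004 0 -3.5; 0.0079 0 0 -3.5; 0.008 -0.0005 0 -3.5; 0.0079 -0.001 0 -3.5; 0.0078 -0.0014 0 -3.5; 0.0078 -0.002 0 -3.5; 0.0075 -0.0024 0 -3.5; 0.0075 -0.0029 0 -3.5; 0.0072 -0.0033 0 -3.5; 0.0071 -0.0038 0 -3.5; 0.0067 -0.0042 0 -3.5; 0.0066 -0.0045 0 -3.5; 0.0062 -0.005 0 -3.5; 0.0059 -0.0054 0 -3.5; 0.0056 -0.0057 0 -3.5; 0.0052 -0.006 0 -3.5 39.099999999999994 [0.6738 0.0153]
0.0048 -0.0063 0 -3.5; 0.0044 -0.0067 0 -3.5; 0.0041 -0.0068 0 -3.5; 0.0036 -0.0071 0 -3.5; 0.0031 -0.0074 0 -3.5; 0.0027 -0.0075 0 -3.5; 0.0023 -0.0076 0 -3.5; 0.0018 -0.0078 0 -3.5; 0.0013 -0.0078 0 -3.5; 0.0008 -0.008 0 -3.5; 0.0003 -0.0079 0 -3.5; -0.0002 -0.008 0 -3.5; -0.0006 -0.0079 0 -3.5; -0.0011 -0.0079 0 -3.5; -0.0017 -0.0078 0 -3.5; -0.002 -0.0077 0 -3.5; -0.0026 -0.0076 0 -3.5 -20.400000000000006 [ 0.6948 -0.1125]
```

>>> carry_out(series="0.0004 0.0024 0 -1; 0.0011 0.0019 0 -1; 0.0012 0.002 0 -1; 0.0012 0.0019 0 -1; 0.0013 0.0019 0 -1; 0.0013 0.0019 0 -1; 0.0013 0.0018 0 -1; 0.0013 0.0019 0 -1; 0.0028 0.0035 0 -2; 0.003 0.0035 0 -2; 0.0046 0.0051 0 -3; 0.0048 0.0048 0 -3; 0.0051 0.0045 0 -3; 0.0054 0.0043 0 -3; 0.0055 0.004 0 -3; 0.0058 0.0036 0 -3; 0.0059 0.0034 0 -3; 0.0061 0.0031 0 -3; 0.0063 0.0027 0 -3; 0.0064 0.0024 0 -3")

```text
time: 5.55
tool_pos: [0.5294, 0.0567, 0.0869]
tcp_rot: [0.058, -3.139, -0.001]
wrist_force: [-2.2, 0.8, 1.3]
width: 0.0
grip_force: 0.7
```

Run:
```python
from h import *
s=bot.read_state(); p,d=eyes.read_camera('wrist');cv2.imwrite('pics/w2.png',p)
print(s['q'][5],s['tool_pos'],s['wrist_force'])
```

```text
-1.5484752388814775 [0.52940629 0.05672766 0.08689778] [-2.22001076  0.83309273  1.25100847]
```

View pics/w2.png

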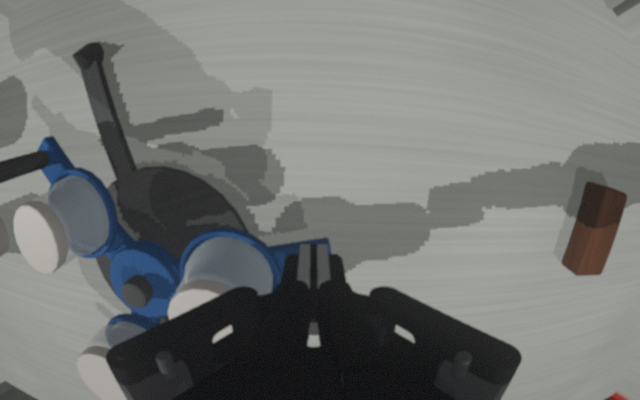

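The arm end (320,245) sits right behind the fingers and the wheel follows with a light force of about 2 N. I'll continue the push.

>>> carry_out(series="0.0076 0.0024 0 -3.5; 0.0077 0.0019 0 -3.5; 0.0079 0.0014 0 -3.5; 0.0079 0.001 0 -3.5; 0.008 0.0004 0 -3.5; 0.0079 0 0 -3.5; 0.008 -0.0005 0 -3.5; 0.0079 -0.001 0 -3.5; 0.0078 -0.0014 0 -3.5; 0.0078 -0.002 0 -3.5; 0.0075 -0.0024 0 -3.5; 0.0075 -0.0029 0 -3.5; 0.0072 -0.0033 0 -3.5; 0.0071 -0.0038 0 -3.5; 0.0067 -0.0042 0 -3.5; 0.0066 -0.0045 0 -3.5; 0.0062 -0.005 0 -3.5; 0.0059 -0.0054 0 -3.5; 0.0056 -0.0057 0 -3.5; 0.0052 -0.006 0 -3.5")

```text
time: 8.1
tool_pos: [0.6737, 0.0154, 0.0869]
tcp_rot: [-1.753, -2.606, 0.0]
wrist_force: [-1.5, 0.6, 0.2]
width: 0.002
grip_force: 0.6
```

>>> carry_out(series="0.0048 -0.0063 0 -3.5; 0.0044 -0.0067 0 -3.5; 0.0041 -0.0068 0 -3.5; 0.0036 -0.0071 0 -3.5; 0.0031 -0.0074 0 -3.5; 0.0027 -0.0075 0 -3.5; 0.0023 -0.0076 0 -3.5; 0.0018 -0.0078 0 -3.5; 0.0013 -0.0078 0 -3.5; 0.0008 -0.008 0 -3.5; 0.0003 -0.0079 0 -3.5; -0.0002 -0.008 0 -3.5; -0.0006 -0.0079 0 -3.5; -0.0011 -0.0079 0 -3.5; -0.0017 -0.0078 0 -3.5; -0.002 -0.0077 0 -3.5; -0.0026 -0.0076 0 -3.5; 0 0 0 0")

```text
time: 10.35
tool_pos: [0.6947, -0.1129, 0.087]
tcp_rot: [-2.814, -1.396, 0.001]
wrist_force: [-0.0, -0.8, -0.1]
width: 0.0
grip_force: 0.0
```

Run:
```python
from h import *
s=bot.read_state(); print(s['q'][5],s['tool_pos'],s['wrist_force'])
p,d=eyes.read_camera('top')
cv2.imwrite('pics/crop2.png',cv2.resize(p[125:255,285:415],None,fx=4.6,fy=4.6,interpolation=cv2.INTER_CUBIC))
```

```text
0.45335364236497383 [ 0.69470385 -0.1129085   0.08696004] [-7.22600606e-04 -7.72579837e-01 -1.37058093e-01]
```

View pics/crop2.png

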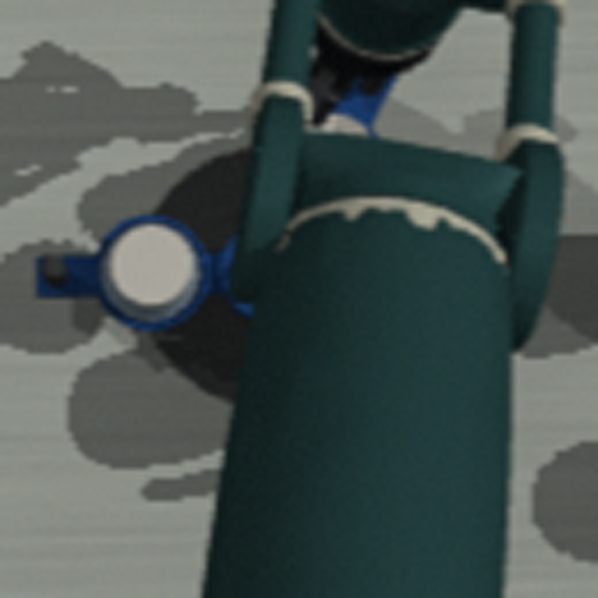

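The visible post top is at (55,268), with its slim lid at (152,264). From that I get the wheel angle and the finger offset.

Run:
```python
from h import *
c=eyes.get_calibration('top');A=np.array([.5725,-.067])
f=lambda u,v,z: px2w(c,u/4.6+285-.4,v/4.6+125-.4,z)[:2]
for n,P in [('post',f(55,268,.105)),('lid',f(152,264,.097)),('tcp',np.array([.6947,-.1129])),('ptr',f(380,553,.026))]:
    q=P-A;print(n,np.hypot(*q),np.degrees(np.arctan2(q[1],q[0])))
s=bot.read_state();p,d=eyes.read_camera('wrist');cv2.imwrite('pics/w3.png',p)
```

```text
post 0.12368328938109306 91.00122393195221
lid 0.06941857491205368 90.18293787118002
tcp 0.13053601035729565 -20.586868732890572
ptr 0.1780122012783172 -159.59197672696268
```

View pics/w3.png

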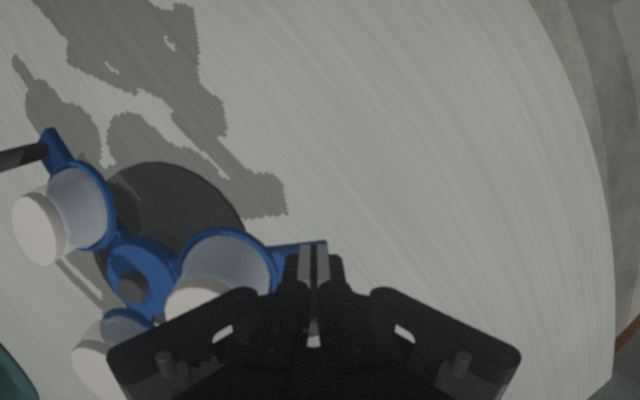

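The wheel has followed with an 8.6° finger offset, which puts the wide arm at about -149°. The pointer is at about -160°. I'll push 9° more, back off, lift and measure.

Run:
```python
from h import *
o,th,P=arc(-20.5,[-1.5]*6,[.6948,-.1125]);print('; '.join(o),P)
o,th,P=arc(th,[5]*3,P);print('; '.join(o),P)
```

```text
-0.0013 -0.0034 0 -1.5; -0.0013 -0.0031 0 -1.5; -0.0014 -0.0032 0 -1.5; -0.0015 -0.003 0 -1.5; -0.0016 -0.0031 0 -1.5; -0.0016 -0.003 0 -1.5 [ 0.6861 -0.1313]
0.0051 0.0102 0 5; 0.0043 0.0105 0 5; 0.0033 0.0109 0 5 [ 0.6988 -0.0997]
```

>>> carry_out(series="-0.0013 -0.0034 0 -1.5; -0.0013 -0.0031 0 -1.5; -0.0014 -0.0032 0 -1.5; -0.0015 -0.003 0 -1.5; -0.0016 -0.0031 0 -1.5; -0.0016 -0.003 0 -1.5; 0 0 0 0; 0 0 0 0; 0.0051 0.0102 0 5; 0.0043 0.0105 0 5; 0.0033 0.0109 0 5; 0 0 0.04 0; 0 0 0.05 0; 0 0 0.05 0")

```text
time: 12.2
tool_pos: [0.6987, -0.0997, 0.2283]
tcp_rot: [-2.737, -1.542, 0.001]
wrist_force: [0.2, -0.4, -0.9]
width: -0.003
grip_force: 0.0
```

>>> carry_out(series="-0.025 0.056 0 0; -0.025 0.056 0 0; -0.025 0.056 0 0; -0.025 0.056 0 0; -0.025 0.056 0 0; -0.025 0.056 0 0; -0.025 0.056 0 0; -0.025 0.056 0 0; 0 0 0 0")

```text
time: 13.32
tool_pos: [0.4969, 0.352, 0.2275]
tcp_rot: [-2.732, -1.549, -0.001]
wrist_force: [0.1, -0.2, -0.7]
width: 0.0
grip_force: 0.0
```

Run:
```python
from h import *
c=eyes.get_calibration('top')
p=np.mean([eyes.read_camera('top')[0].astype(float) for _ in range(6)],0).astype(np.uint8)
cv2.imwrite('pics/top3.png',p)
cv2.imwrite('pics/crop3.png',cv2.resize(p[125:255,285:415],None,fx=4.6,fy=4.6,interpolation=cv2.INTER_CUBIC))
```

```text
(no output)
```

View pics/crop3.png

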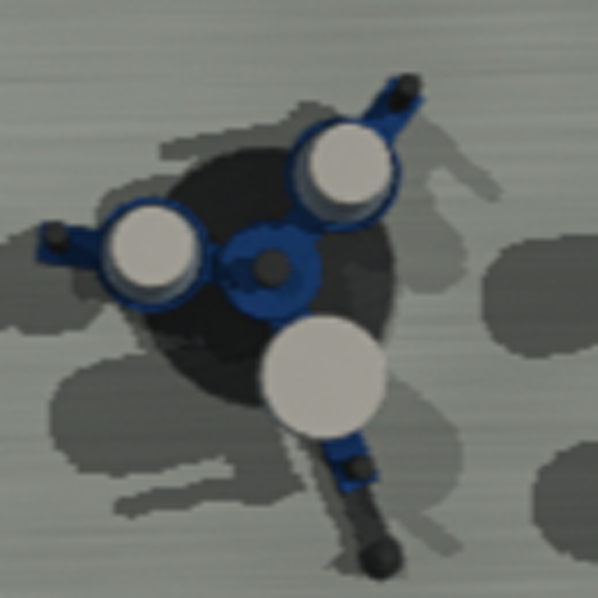

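The wide jar's lid is at (323,377) with its post at (358,467), and the pointer cone is at (380,556), so it is nearly lined up. I'll measure this with sub-pixel centroids.

```bash
cat >> h.py <<'E'
def ang(p,verbose=True):
    c=eyes.get_calibration('top')
    x0,y0=285,125; b=cv2.resize(p[125:255,285:415],None,fx=8,fy=8,interpolation=cv2.INTER_CUBIC)
    g=b.min(2); hsv=cv2.cvtColor(b,cv2.COLOR_BGR2HSV)
    rb=b[...,2].astype(int)-b[...,0].astype(int)   # lids are warmer than the table
    m=((rb>5)&(g>105)).astype(np.uint8); m=cv2.morphologyEx(m,cv2.MORPH_OPEN,np.ones((25,25)))
    n,l,s,ce=cv2.connectedComponentsWithStats(m); L=[]
    for i in range(1,n):
        if s[i,4]>3000:
            cs,_=cv2.findContours((l==i).astype(np.uint8),0,2); (u,v),r=cv2.minEnclosingCircle(max(cs,key=len))
            e=cv2.fitEllipse(max(cs,key=len)); L.append((s[i,4],px2w(c,(e[0][0]+.5)/8-.5+x0,(e[0][1]+.5)/8-.5+y0,.097)[:2],e))
    L.sort(key=lambda t:-t[0]); return L
E
python3 - <<'E'
from h import *
c=eyes.get_calibration('top')
an=lambda v:np.degrees(np.arctan2(v[...,1],v[...,0]))
for f in ['pics/top1.png','pics/top3.png']:
    L=ang(cv2.imread(f)); P=np.array([l[1] for l in L]); print([(l[0],np.round(l[2][1],1)) for l in L]); 
    A=P[:3].mean(0); print(f,P.round(4),'axis',A,np.linalg.norm(P-A,axis=1),an(P-A))
f=lambda u,v,z: px2w(c,(u+.5)/4.6-.5+285,(v+.5)/4.6-.5+125,z)[:2]
posts=np.array([f(358,466,.105),f(55,236,.105),f(406,86,.105)]);A2=posts.mean(0)
print('posts',A2,an(posts-A2),np.linalg.norm(posts-A2,axis=1))
for q in [(380,552,.026),(380,557,.01)]: print('ptr',f(*q),[an(f(*q)-a) for a in (A,A2,f(272,266,.043))],np.linalg.norm(f(*q)-A))
# dark disc centre (z 8mm) and bar direction
p=cv2.imread('pics/top3.png')
cv2.imwrite('pics/crop4.png',cv2.resize(p[195:255,340:380],None,fx=10,fy=10,interpolation=cv2.INTER_CUBIC))
E
```

```text
[(np.int32(34452), array([205.1, 212.8])), (np.int32(14123), array([133.6, 134.7])), (np.int32(14001), array([131. , 135.2]))]
pics/top1.png [[ 0.6392 -0.0468]
 [ 0.5212 -0.0189]
 [ 0.5562 -0.1346]] axis [ 0.57218433 -0.06675751] [0.06993138 0.06992045 0.06966282] [  16.59078054  136.8395435  -103.29263321]
[(np.int32(35422), array([207.7, 216.6])), (np.int32(14411), array([134.8, 135.1])), (np.int32(14116), array([131.1, 135.5]))]
pics/top3.png [[ 0.5071 -0.0931]
 [ 0.5821  0.0025]
 [ 0.6266 -0.1096]] axis [ 0.57194612 -0.06675788] [0.06997168 0.06998118 0.06945539] [-157.85219723   81.65578624  -38.10500903]
posts [ 0.57130104 -0.06507967] [-158.73873304   82.05365927  -38.20268115] [0.12293819 0.12258663 0.12423016]
ptr [ 0.40622324 -0.1291114 ] [np.float64(-159.38110414788252), np.float64(-158.7993148291342), np.float64(-160.1788597698875)] 0.17706505262260652
ptr [ 0.40271307 -0.13074758] [np.float64(-159.28760069002385), np.float64(-158.718232676214), np.float64(-160.06958836850833)] 0.18092680137758022
```

View pics/crop4.png

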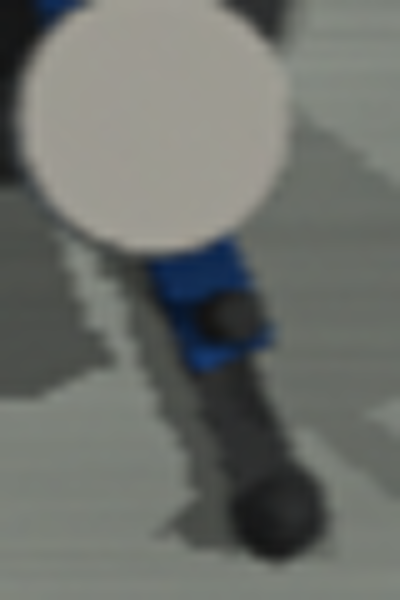

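>>> carry_out(series="0.0048 -0.0241 0 9.4; 0.0048 -0.0241 0 9.4; 0.0048 -0.0241 0 9.4; 0.0048 -0.0241 0 9.4; 0.0048 -0.0241 0 9.4; 0.0048 -0.0241 0 9.4; 0.0048 -0.0241 0 9.4; 0.0048 -0.0241 0 9.4; 0.0048 -0.0241 0 9.4; 0.0048 -0.0241 0 9.4; 0.0048 -0.0241 0 9.4; 0.0048 -0.0241 0 9.4; 0 0 0 0; 0 0 0 0")

```text
time: 15.38
tool_pos: [0.5565, 0.0586, 0.2273]
tcp_rot: [-0.238, -3.132, -0.001]
wrist_force: [0.3, 0.8, -0.2]
width: 0.001
grip_force: 0.0
```

Run:
```python
from h import *
s=bot.read_state(); p,d=eyes.read_camera('wrist');np.save('s4.npy',np.r_[s['tool_pos'],s['tcp_rot']])
print(s['q'][5],s['tool_pos'],s['tcp_rot'])
cv2.imwrite('pics/w4.png',p);cv2.imwrite('pics/w4c.png',cv2.resize(p[0:300,40:340],None,fx=2,fy=2,interpolation=cv2.INTER_CUBIC))
```

```text
-1.359498893945029 [0.55650054 0.05856976 0.22729274] [-2.37627077e-01 -3.13246802e+00 -7.51502625e-04]
```

View pics/w4c.png

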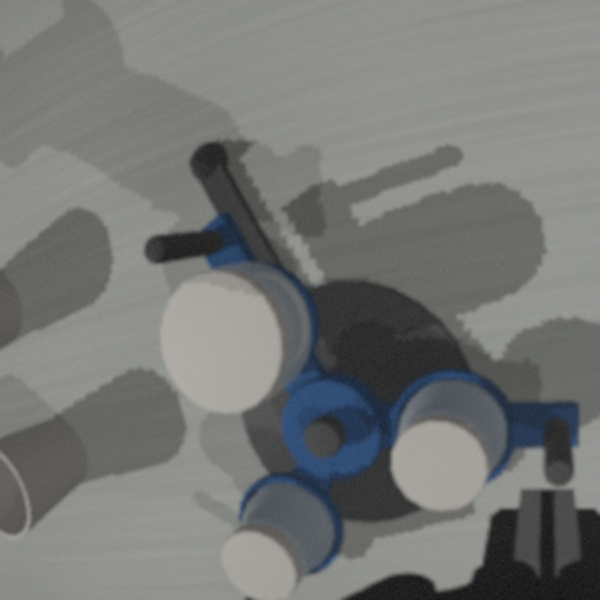

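The pointer tip is at about (208,158) in the crop and the lids are at (221,342), (440,465) and (260,562). The post tops are at (154,250) and (559,472).

Run:
```python
from h import *
a=np.load('s4.npy');s=dict(tool_pos=a[:3],tcp_rot=a[3:])
f=lambda u,v,z: wrist2w(s,u/2-.25+40,v/2-.25,z)[:2]
an=lambda v:np.degrees(np.arctan2(v[...,1],v[...,0]))
L=np.array([f(221,342,.097),f(440,465,.097),f(260,562,.097)]);A=L.mean(0)
print(L,A,an(L-A),np.linalg.norm(L-A,axis=1))
P=np.array([f(154,250,.105),f(559,472,.105)]);print(P,an(P-A),np.linalg.norm(P-A,axis=1))
for q in [(208,157,.026),(209,161,.01)]: print(f(*q),an(f(*q)-A),np.linalg.norm(f(*q)-A))
```

```text
[[ 0.50804339 -0.08962963]
 [ 0.58254132  0.0040577 ]
 [ 0.62478379 -0.1065104 ]] [ 0.5717895  -0.06402744] [-158.1182544    81.02611121  -38.71746458] [0.06869526 0.06892886 0.06792052]
[[ 0.45768351 -0.11118814]
 [ 0.59035939  0.05771041]] [-157.54439507   81.32695782] [0.12346785 0.12314603]
[ 0.40586309 -0.11751531] -162.13280948614 0.174334521760824
[ 0.40485606 -0.12624942] -159.557803734897 0.1781525905648059
```

The wide jar is about 1.4° short of the pointer. I'll descend behind the post at 82°, nudge it to x≈0.574, then back off and lift clear.

>>> carry_out(series="0 0.004 -0.05 0; 0 0 -0.05 0; 0 0 -0.03 0; 0 0 -0.01 0; 0.004 0 0 0; 0.004 0 0 0; 0.003 0 0 0; 0.002 0 0 0; 0.0015 0 0 0; 0.0012 0 0 0; 0.001 0 0 0; 0.001 0 0 0; 0 0 0 0; 0 0 0 0")

```text
time: 17.18
tool_pos: [0.5741, 0.063, 0.0872]
tcp_rot: [-0.231, -3.133, 0.0]
wrist_force: [-0.3, -0.2, -0.9]
width: 0.001
grip_force: 0.2
```

>>> carry_out(series="-0.008 0 0 0; -0.012 0 0 0; 0 0 0.04 0; 0 0 0.05 0; 0 0 0.05 0; -0.005 0.055 0 0; -0.005 0.055 0 0; -0.005 0.055 0 0; -0.005 0.055 0 0; -0.005 0.055 0 0; 0 0 0 0")

```text
time: 18.55
tool_pos: [0.5276, 0.3414, 0.227]
tcp_rot: [-0.224, -3.133, -0.001]
wrist_force: [0.1, -0.5, -0.2]
width: -0.004
grip_force: 0.0
```

Run:
```python
from h import *
an=lambda v:np.degrees(np.arctan2(v[...,1],v[...,0]))
p=np.mean([eyes.read_camera('top')[0].astype(float) for _ in range(6)],0).astype(np.uint8)
L=ang(p);P=np.array([l[1] for l in L]);A=P[:3].mean(0);print(P,A,an(P-A))
c=eyes.get_calibration('top')
cv2.imwrite('pics/crop5.png',cv2.resize(p[125:255,285:415],None,fx=4.6,fy=4.6,interpolation=cv2.INTER_CUBIC))
# predicted pixels of axis-to-pointer candidates
A=np.array([.572,-.067])
for t in (-158.5,-159.5,-160.5): 
  for r,z in((.182,.026),): print(t,(w2px(c,[*(A+r*np.array([np.cos(np.radians(t)),np.sin(np.radians(t))])),z])-[285,125]+.5)*4.6-.5)
```

```text
[[ 0.50704676 -0.0930043 ]
 [ 0.58217164  0.00251713]
 [ 0.62644321 -0.10968089]] [ 0.57188721 -0.06672269] [-157.93593293   81.55142508  -38.217414  ]
-158.5 [387.95660303 557.91768789]
-159.5 [382.9679528  559.95841903]
-160.5 [377.94350413 561.91142261]
```

View pics/crop5.png

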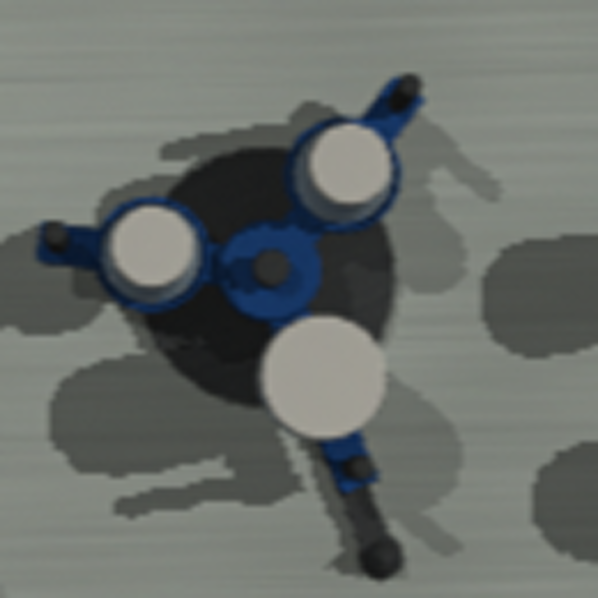

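The wheel barely moved, so contact is at x≈0.574. I'll fix the pointer direction more firmly from the unobstructed bar in the first picture.

Run:
```python
from h import *
c=eyes.get_calibration('top');p=cv2.imread('pics/top1.png').max(2);A=np.array([.572,-.0667])
k=4;b=cv2.resize(p[190:255,330:385],None,fx=k,fy=k,interpolation=cv2.INTER_CUBIC)
for T in (50,56,62):
    out=[]
    vs,us=np.nonzero(b<T)
    W=np.array([px2w(c,(u+.5)/k-.5+330,(v+.5)/k-.5+190,.008)[:2] for u,v in zip(us,vs)])-A
    r=np.hypot(*W.T);th=np.degrees(np.arctan2(W[:,1],W[:,0]))%360-360
    for a0,a1 in((.1,.12),(.12,.14),(.14,.16),(.168,.195)):
        m=(r>a0)&(r<a1)&(abs(th+159.5)<12); out.append((m.sum(),th[m].mean().round(2),(np.ptp(th[m])*np.pi/180*(a0+a1)/2).round(4)))
    print(T,out)
```

```text
50 [(np.int64(693), np.float64(-159.62), np.float64(0.02)), (np.int64(665), np.float64(-159.38), np.float64(0.0168)), (np.int64(645), np.float64(-159.24), np.float64(0.0169)), (np.int64(1121), np.float64(-159.44), np.float64(0.0251))]
56 [(np.int64(867), np.float64(-160.64), np.float64(0.0283)), (np.int64(729), np.float64(-159.44), np.float64(0.0184)), (np.int64(710), np.float64(-159.31), np.float64(0.0184)), (np.int64(1200), np.float64(-159.46), np.float64(0.0265))]
62 [(np.int64(966), np.float64(-160.97), np.float64(0.0296)), (np.int64(791), np.float64(-159.51), np.float64(0.0194)), (np.int64(766), np.float64(-159.37), np.float64(0.0199)), (np.int64(1273), np.float64(-159.5), np.float64(0.028))]
```

>>> carry_out(series="0.005 -0.055 0 0; 0.005 -0.055 0 0; 0.005 -0.055 0 0; 0.005 -0.055 0 0; 0.005 -0.055 0 0; 0 0 0 0; 0 0 -0.05 0; 0 0 -0.05 0; 0 0 -0.03 0; 0 0 -0.01 0; 0.008 0 0 0; 0.008 0 0 0; 0.002 0 0 0; 0.001 0 0 0; 0.001 0 0 0; 0.001 0 0 0; 0.001 0 0 0; 0.0006 0 0 0; 0 0 0 0; 0 0 0 0")

```text
time: 21.35
tool_pos: [0.5768, 0.063, 0.0872]
tcp_rot: [-0.231, -3.133, 0.0]
wrist_force: [-0.8, -0.1, -0.1]
width: -0.001
grip_force: 0.4
```

>>> carry_out(series="-0.008 0 0 0; -0.012 0 0 0; 0 0 0.04 0; 0 0 0.05 0; 0 0 0.05 0; -0.005 0.055 0 0; -0.005 0.055 0 0; -0.005 0.055 0 0; -0.005 0.055 0 0; -0.005 0.055 0 0; 0 0 0 0")

```text
time: 22.72
tool_pos: [0.5302, 0.3415, 0.2271]
tcp_rot: [-0.224, -3.133, -0.002]
wrist_force: [-0.3, -0.5, -0.1]
width: -0.005
grip_force: 0.0
```

Run:
```python
from h import *
an=lambda v:np.degrees(np.arctan2(v[...,1],v[...,0]))
p=np.mean([eyes.read_camera('top')[0].astype(float) for _ in range(6)],0).astype(np.uint8)
L=ang(p);P=np.array([l[1] for l in L]);A=P[:3].mean(0);print(P,A,an(P-A));cv2.imwrite('pics/top6.png',p)
```

```text
[[ 0.50650287 -0.0916052 ]
 [ 0.58384038  0.00221574]
 [ 0.62545562 -0.11085851]] [ 0.57193296 -0.06674932] [-159.19899507   80.20396185  -39.49267341]
```

The jar now stands at -159.5°, against -159.4° for the pointer. The hand is clear, so I'm handing in.

```bash
python3 -c "
from workcell import bot
print(bot.finish_job())"
```

```text
the job is handed in; nothing more can be done
None
```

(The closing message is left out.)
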